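# Set the strip gauge's stop, feeling for its click lock

### The job

Slide the blue stop of the strip-cutting gauge along its rail until its pointer lines up with the red tag, and leave it locked there so that it stays when you let go. You cannot see whether the stop is locked now: try to move it gently, and if it is held, click its orange collar round to the next notch to free it rather than forcing it. Leave the glass strip, the jar and the bottle where they are.

Things in the scene. Friction and masses are not known exactly. Their poses are not given: they have to be found in the camera images.
- collar_center (a point): centre of the orange locking collar: ribbed ring 44 mm in diameter, 26 mm tall, around a fixed barrel on the blue stop. Frame (of the barrel; it does not turn with the collar): z up along the barrel, which leans 35 degrees from vertical towards -x of the board (robot's side); y along the rail, away from home. Grip across any diameter. It may serve to pull the stop along.
- barrel_top (a point): middle of the barrel's flat steel end, 28 mm across, 6 mm above the collar; below the collar 26 mm of barrel is bare. The collar clicks every 30 degrees, turns many rounds both ways and needs about 0.15 N m. Notches look alike but alternate locked, free, locked, free: turning it 30 degrees (22 to 38) either way changes the state, and it settles into the notch when let go.
- stop: the blue stop: saddle 70 x 56 mm, its top 62 mm above the table, with a low aluminium bar 14 mm wide reaching 140 mm over the board. Origin at table height under its middle; frame as the board's. Slides 0 to 150 mm along +y, starts at home (0). Free: return spring and drag resist with 2 to 6 N, and it runs back home if let go. Locked: a bolt holds it fast, with 3 mm of play.
- index (a point): the stop's pointer: black end of a flat tongue on its far (+x) side, 33 mm above the table. Frame as the board's: y along the rail away from home, z up. The bolt can drop in only at home and where the pointer is within 2 mm of a tag; elsewhere the lock does not hold. Locked at a tag, the spring draws the stop back by its play, about 3 mm.
- red_mark (a point): top of the tip of the red tag, a clip 14 mm wide and 20 mm tall fixed on the steel scale beside the rail, its 3 mm wide nose pointing at the tongue; 33 mm above the table, 60, 90 or 120 mm from the pointer's home (a yellow and a green tag, alike, stand at the other two places). Frame as the board's; lined up when pointer and tag have the same y in this frame.
- gauge: the white gridded cutting board, 280 x 440 x 12 mm, fixed to the table; origin under its centre, x away from the robot at yaw 0, y along the rail away from the stop's home, z up. Rail (36 mm wide, top 42 mm up) 60 mm from the centre towards +x; black end blocks 56 mm tall.
- strip_center (a point): centre of a loose pink glass strip, 150 x 28 x 6 mm, lying on the board beyond the stop's travel; leave it there
- jar_center (a point): centre of a loose jar with a black cap, 62 mm in diameter, 60 mm tall, standing on the table beside the board; leave it there
- bottle_center (a point): centre of a loose white bottle, 52 mm in diameter, 150 mm tall, standing on the table beside the board; leave it there

How it is judged:
On the way:
1. the stop has been brought to the red tag (within 5 mm) (y of index in the frame of red_mark between -0.005 and 0.005 m), for 0.2 s.
At the end, for the whole second after the job is handed in: the stop's pointer stands within 5 mm of the red tag along the rail, at rest and let go: only the engaged lock can keep it there against its return spring (all of step 1 and linear speed of stop below 0.005 m/s); the robot touches nothing.
It fails at once if the locked stop is forced against its bolt with more than 40 N (contact force between bolt_tip and post0b above 40 N).
It fails at once if the glass strip is moved more than 20 mm (distance of strip_center from where it was at the start of the episode above 0.02 m).
It fails at once if the jar is moved more than 20 mm (distance of jar_center from where it was at the start of the episode above 0.02 m).
It fails at once if the bottle is moved more than 20 mm (distance of bottle_center from where it was at the start of the episode above 0.02 m).
It also fails if it takes over 38 s, if anything falls off the work surface, if the arm or the gripper's body presses on something with over 40 N, if the wrist force passes 120 N, or if a joint passes its speed limit or range.

### The arm

A 7-joint arm with a two-finger parallel gripper is mounted at the origin on the work surface. World frame = base frame: x ahead of the robot, y to its left, z up, the work surface at z = 0. Lengths are in m, angles in rad, forces in N, time in s.
With the tool pointing down it reaches from about 0.4 to 0.875 m from the base axis. Payload 4.4 kg.
Tool frame: the origin (TCP) lies midway between the tips of the shut fingers; the grasp point (between the pads) lies 19 mm behind it (grip_point_offset is the distance from the TCP to the grasp point, in m); z points along the fingers, x is the direction in which the jaws open and shut, and the axes are right-handed (so a half turn about z gives the same grasp; the last joint's range is limited). The gripper opens to 85 mm and grips with 20 to 120 N. Pads are 22 mm wide; open, the fingers measure 114 mm over their backs; the gripper's body (76 mm by 85 mm) begins 54 mm behind the grasp point. The pads swing forward as they close: fully open they stand 13 mm farther back than shut.
Start: joints at [1.248, 0.628, 0.038, 1.517, -0.027, 0.996, -0.02], TCP at [0.165, -0.629, 0.231] pointing down, gripper open.
Joint ranges: [-3.06, 3.06], [-0.37, 2.12], [-1.25, 1.32], [0.18, 2.47], [-1.1, 4.24], [0.23, 1.98], [-2.94, 2.94]. Speed limits (rad/s): [2.57, 2.57, 3.14, 3.14, 3.14, 3.14, 3.14].

### API

Orientations are given as a rotation vector (axis times angle).
In Python, from cell import * gives the robot as it stands.
- The arm moves only by the shell command python3 -m crank 'ROWS' [FORCE]. ROWS is a JSON object of lists of equal length, an entry for each row: "dr": the turn, a rotation vector about the tool's x, y, z in degrees, a list of three; "dp": the shift along the tool's x, y, z in cm, a list of three; "hand": the opening, from 0 (shut) to 1 (fully open). A call has 1 to 8 rows; each row shifts and turns the commanded pose from where the row before left it, along the tool's axes as they then stand; what a row does not reach is not made up. A row lasts 1/12 s, in which the tool goes at most 41.7 mm and 7.16 degrees, less where a joint would pass 70% of its speed; a pose out of reach is approached as far as the arm can. A call is refused whole if a number of a shift passes 4.17 or a number of a turn 7.16, either way. A call with a gripper value outside its range is refused whole. The fingers move at their own pace and stop on an object; FORCE is the grip in N (left out, the last holds). Time passes only in rows, so rows that do not move let the fingers close. It gives the time, the measured TCP pose, the force and the opening at its end, in the units of the state.
- get_obs(): the state, without advancing time (a new reading comes with each control period).
- capture(name): name is "side" or "top"; returns a dict with "color" (420x560x3 uint8, red, green, blue), "mtx" (3x3 intrinsics, pixels), "R" (3x3) and "t" (3): a world point X has camera coordinates R X + t. Camera axes: x right, y down, z forward; pixel columns grow to the right and rows downward; lengths in m; the calibration is good to about 2 mm. A picture is of the moment at which its call begins. There is no depth.
- job_done(): hands the job in, once; it reports no verdict.
The state is a dict: "time": time; "joints": joint angles; "qvel": joint speeds; "effort": joint torques, N m; "position": TCP position; "orientation": TCP orientation; "wrist_force": force on the tool from outside, world axes, zero at the start; "moment": the same for the moment, N m; "width": opening from 0.0 (shut) to 1.0 (fully open).
Only numpy, scipy, OpenCV 4.12 (cv2) and the standard library are available. Lean on these libraries where they do the work, as an engineer would, in place of code of your own. Each camera call takes 0.05 s, during which the arm holds its last target. There are 200 camera calls.

## Working session

There is one attempt and no reset: what is moved stays moved. The work goes in short steps, Python scripts to look and compute and a shell command to move; the robot and the scene stay as the last step left them, time stands still between calls to the robot, and variables do not carry over. Pictures are saved under pics/ and viewed, about 8 in all and at most 12, crops included, and the job is handed in when it is done.

```bash
mkdir -p pics; ls; python3 - <<'E'
from cell import *
import cv2, numpy as np
o=get_obs(); print({k:np.round(v,3) for k,v in o.items()})
for n in ["side","top"]:
    c=capture(n); cv2.imwrite(f"pics/{n}0.png",cv2.resize(c["color"][:,:,::-1],(800,600),interpolation=cv2.INTER_CUBIC))
    print(n,c["mtx"].tolist(),np.round(c["R"],4).tolist(),np.round(c["t"],4).tolist())
E
```

```text
pics
{'time': np.float64(0.0), 'joints': array([ 1.248,  0.629,  0.038,  1.518, -0.027,  0.996, -0.02 ]), 'qvel': array([-0.   , -0.002, -0.003, -0.   , -0.001,  0.001, -0.   ]), 'effort': array([-0.0000e+00, -5.6341e+01,  1.2260e+00, -1.9345e+01,  1.1000e-02,
        1.1000e-02,  0.0000e+00]), 'position': array([ 0.165, -0.628,  0.23 ]), 'orientation': array([-2.487e+00,  1.918e+00,  2.000e-03]), 'wrist_force': array([-0.04 ,  0.356, -0.252]), 'moment': array([-0.017, -0.029, -0.011]), 'width': np.float64(1.003)}
side [[522.7742663309424, 0.0, 277.8899724578879], [0.0, 522.7742663309424, 206.10406753989096], [0.0, 0.0, 1.0]] [[0.9911, -0.1332, 0.0071], [-0.0631, -0.515, -0.8549], [0.1175, 0.8468, -0.5188]] [-0.5764, 0.1374, 1.1635]
top [[533.4113539880467, 0.0, 277.31608336251463], [0.0, 533.4113539880467, 211.88867975555593], [0.0, 0.0, 1.0]] [[0.0733, -0.9973, 0.0044], [-0.9771, -0.0727, -0.2001], [0.1999, 0.0104, -0.9798]] [0.0102, 0.5992, 1.0444]
```

View pics/top0.png

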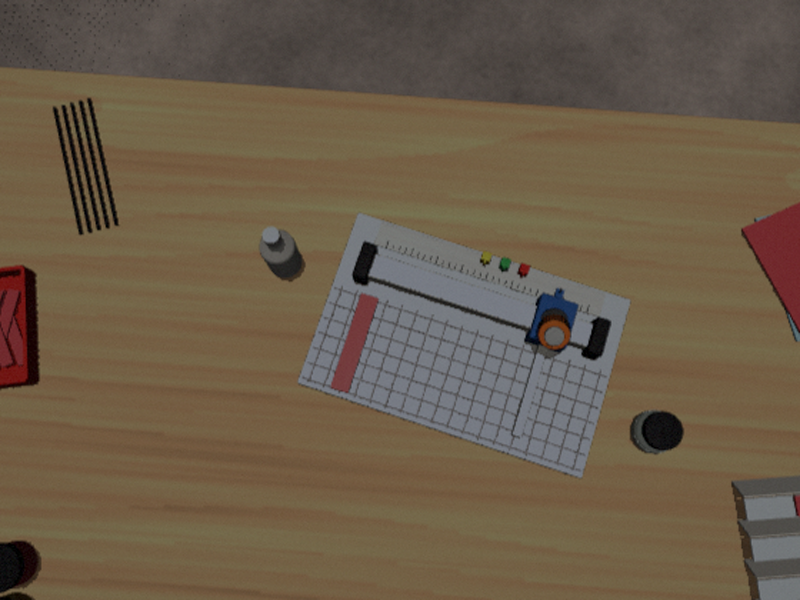

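View pics/side0.png

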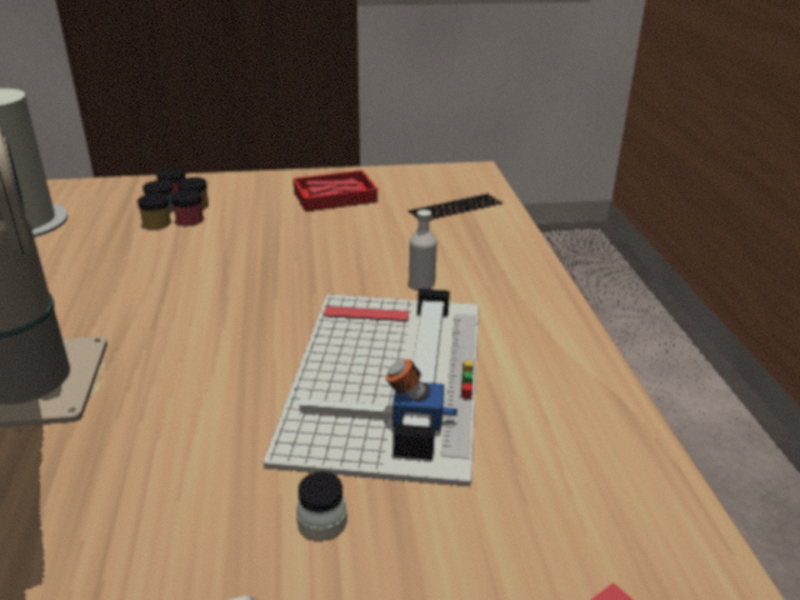

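Top view: board corners (360,214), (629,299), (582,476), (300,382). Barrel top is near (554,334), the pointer near (559,292) and the red tag near (524,270). Side view: pointer at about (452,411), red tag (467,391), barrel top (397,368). Red is the nearest of the three tags to the stop.

```bash
cat > h.py <<'E'
from cell import *
import cv2, numpy as np
from scipy.spatial.transform import Rotation as Ro
np.set_printoptions(precision=4,suppress=True)
def onz(c,uv,z):  # pixel (native) -> world at height z
    d=c["R"].T@np.linalg.solve(c["mtx"],np.array([*uv,1.])); o=-c["R"].T@c["t"]
    return o+d*(z-o[2])/d[2]
def proj(c,X):
    p=c["mtx"]@(c["R"]@np.asarray(X)+c["t"]); return p[:2]/p[2]
E
python3 - <<'E'
from h import *
c=capture("top"); s=capture("side"); k=.7
C=[onz(c,np.array(p)*k,.012) for p in [(360,214),(629,299),(582,476),(300,382)]]
C=np.array(C); ctr=C.mean(0); print("corners",C,"ctr",ctr)
y=(C[0]-C[1]+C[3]-C[2]); x=(C[0]-C[3]+C[1]-C[2])
print(np.linalg.norm(C[0]-C[1]),np.linalg.norm(C[3]-C[0]))
yaw=np.arctan2(-y[0],y[1]),np.arctan2(x[1],x[0]); print("yaw",np.degrees(yaw))
a=np.mean(yaw); Rb=Ro.from_euler('z',a).as_matrix()
for n,cam,p,z in [("ptr",c,(559,291),.033),("red",c,(523,272),.033),("ptrS",s,(454,411),.033),("redS",s,(463,386),.033),("btop",c,(554,336),.13),("btopS",s,(397,369),.13)]:
    X=onz(cam,np.array(p)*k,z); print(n,X,"board",Rb.T@(X-ctr))
def crop(cam,x0,y0,w,h,f,n):
    cv2.imwrite(n,cv2.resize(cam["color"][y0:y0+h,x0:x0+w,::-1],None,fx=f,fy=f,interpolation=cv2.INTER_CUBIC))
A=cv2.resize(c["color"][165:255,320:440,::-1],None,fx=6,fy=6,interpolation=cv2.INTER_CUBIC)
cv2.imwrite("pics/cropT.png",np.clip(A*1.5,0,255))
crop(s,250,240,110,90,7,"pics/cropS.png")
E
```

```text
corners [[ 0.7426  0.1211  0.012 ]
 [ 0.6387 -0.2973  0.012 ]
 [ 0.371  -0.2325  0.012 ]
 [ 0.4765  0.1883  0.012 ]] ctr [ 0.5572 -0.0551  0.012 ]
0.43116345325846833 0.274515848886035
yaw [-14.0088 -13.8839]
ptr [ 0.6383 -0.1865  0.033 ] board [ 0.1103 -0.108   0.021 ]
red [ 0.6634 -0.1317  0.033 ] board [ 0.1216 -0.0487  0.021 ]
ptrS [ 0.6379 -0.1881  0.033 ] board [ 0.1103 -0.1096  0.021 ]
redS [ 0.6625 -0.1337  0.033 ] board [ 0.1211 -0.0509  0.021 ]
btop [ 0.5528 -0.1616  0.13  ] board [ 0.0214 -0.1044  0.118 ]
btopS [ 0.5527 -0.2078  0.13  ] board [ 0.0325 -0.1493  0.118 ][ WARN:0@1.211] global loadsave.cpp:1063 imwrite_ Unsupported depth image for selected encoder is fallbacked to CV_8U.
```

View pics/cropT.png

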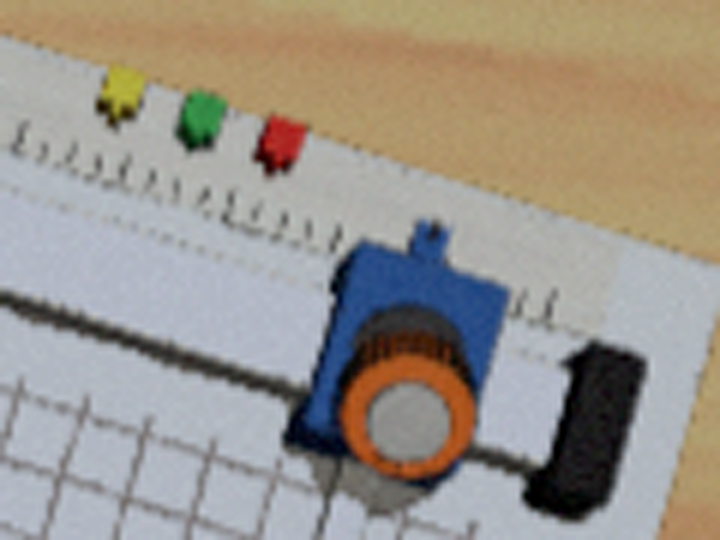

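View pics/cropS.png

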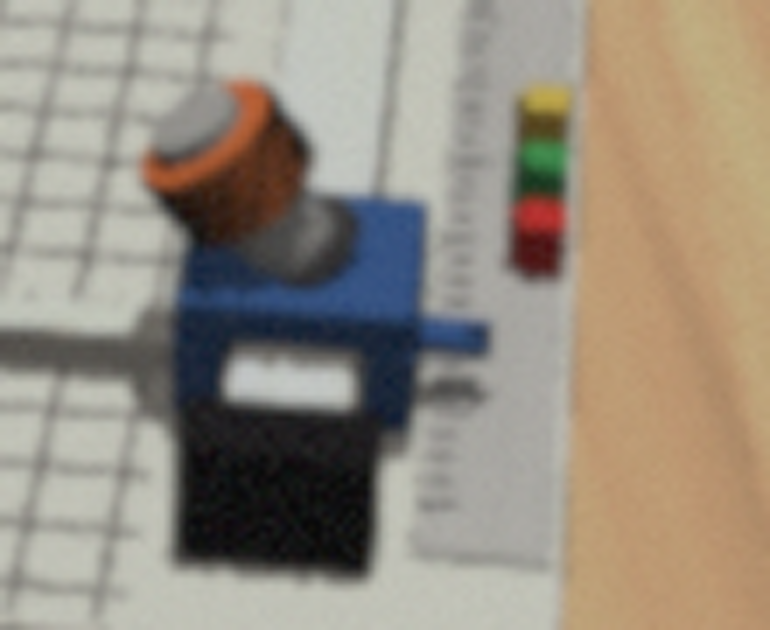

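Top crop: barrel top at crop (409,420), native (388.2,235.0); pointer end (432,230); red nose (272,172). Side crop: barrel top (196,122), native (278,257.4). The pointer-to-red distance comes out at about 59 mm, so red is the 60 mm tag. Next I triangulate the barrel top and work out the approach.

```bash
cat >> h.py <<'E'
A=np.radians(-13.95); EX=np.array([np.cos(A),np.sin(A),0]); EY=np.array([-np.sin(A),np.cos(A),0]); EZ=np.array([0,0,1.])
AX=-np.sin(np.radians(35))*EX+np.cos(np.radians(35))*EZ   # barrel axis, up
def goal(s,yaw=0): # tool z down the barrel, tool x = s*EY turned by yaw deg about tool z
    z=-AX; x=s*EY; M=np.column_stack([x,np.cross(z,x),z]); return Ro.from_matrix(M)*Ro.from_euler('z',yaw,degrees=True)
def plan(p1,R1,n,p0=None,R0=None):
    o=get_obs(); p0=o["position"] if p0 is None else p0; R0=Ro.from_rotvec(o["orientation"]) if R0 is None else R0
    w=(R0.inv()*R1).as_rotvec()/n; S=sum(Ro.from_rotvec(w*k).as_matrix() for k in range(n))
    dp=np.linalg.solve(S,R0.inv().apply(np.asarray(p1)-p0)); print(n,"rows dr",np.round(np.degrees(w),2),"dp cm",np.round(dp*100,2))
E
python3 - <<'E'
from h import *
c=capture("top"); s=capture("side")
P=[m["mtx"]@np.column_stack([m["R"],m["t"]]) for m in (c,s)]
def tri(a,b):
    X=cv2.triangulatePoints(P[0],P[1],np.array(a,float).reshape(2,1),np.array(b,float).reshape(2,1))[:,0]; X=X[:3]/X[3]
    print(X,"reproj",proj(c,X)-a,proj(s,X)-b); return X
b=tri((320+409/6,165+420/6),(250+196/7,240+122/7))
ctr=np.array([.5572,-.0551,0]); print("board frame",np.array([EX,EY,EZ])@(b-ctr))
print("collar centre",b-.019*AX)
o=get_obs(); R0=Ro.from_rotvec(o["orientation"])
cc=b-.019*AX
for sg in (1,-1):
    R1=goal(sg); print(sg,np.degrees((R0.inv()*R1).magnitude()))
    tcp=cc-.019*AX; plan(tcp+.10*AX,R1,20)
E
```

```text
[ 0.5583 -0.168   0.1019] reproj [ 0.0069 -0.0868] [-0.0886  0.0188]
board frame [ 0.0283 -0.1093  0.1019]
collar centre [ 0.5689 -0.1706  0.0863]
1 152.70071942280282
20 rows dr [-0.59  2.29 -7.26] dp cm [ 2.04 -3.42 -0.26]
-1 44.959381698114655
20 rows dr [1.71 0.44 1.39] dp cm [-2.35 -1.71  0.86]
```

```bash
python3 -m crank '{"dr":[[1.7,0.45,1.4],[1.7,0.45,1.4],[1.7,0.45,1.4],[1.7,0.45,1.4],[1.7,0.45,1.4],[1.7,0.45,1.4],[1.7,0.45,1.4],[1.7,0.45,1.4]],"dp":[[-2.35,-1.7,0.85],[-2.35,-1.7,0.85],[-2.35,-1.7,0.85],[-2.35,-1.7,0.85],[-2.35,-1.7,0.85],[-2.35,-1.7,0.85],[-2.35,-1.7,0.85],[-2.35,-1.7,0.85]],"hand":[1,1,1,1,1,1,1,1]}' 30
python3 -m crank '{"dr":[[1.7,0.45,1.4],[1.7,0.45,1.4],[1.7,0.45,1.4],[1.7,0.45,1.4],[1.7,0.45,1.4],[1.7,0.45,1.4],[1.7,0.45,1.4],[1.7,0.45,1.4]],"dp":[[-2.35,-1.7,0.85],[-2.35,-1.7,0.85],[-2.35,-1.7,0.85],[-2.35,-1.7,0.85],[-2.35,-1.7,0.85],[-2.35,-1.7,0.85],[-2.35,-1.7,0.85],[-2.35,-1.7,0.85]],"hand":[1,1,1,1,1,1,1,1]}'
python3 - <<'E'
from h import *
cc=np.array([.5689,-.1706,.0863])+.003*AX
print(get_obs()["joints"]); plan(cc-.019*AX+.09*AX,goal(-1),5)
E
```

```text
time: 0.97
position: [0.2737, -0.4199, 0.1742]
orientation: [-2.167, 2.043, -0.293]
wrist_force: [0.6, 0.3, -0.1]
width: 0.999
time: 1.63
position: [0.4106, -0.2775, 0.1873]
orientation: [-1.895, 2.101, -0.43]
wrist_force: [0.9, -0.6, 0.1]
width: 1.0
[ 0.7488  0.3926 -0.0627  2.3005 -1.099   0.2332  0.0731]
5 rows dr [2.3  0.88 1.38] dp cm [-2.68 -1.34  1.64]
```

The pose is at the limits of q5 (-1.10) and q6 (0.23). Before going on I'll fit a quick kinematic model to find a grasp orientation the arm can reach.

```bash
cat > kin.py <<'E'
from h import *
from scipy.optimize import least_squares
import itertools
def fk(q,s,L):
    R=Ro.identity(); p=np.zeros(3); ax='zyzyzyz'
    off=[(0,L[5],L[0]),(0,0,0),(0,L[6],L[1]),(0,0,0),(0,L[7],L[2]),(0,0,0),(0,0,L[3])]
    for i in range(7):
        a=s[i]*q[i]+(L[4] if i==6 else 0)
        R=R*Ro.from_euler(ax[i],a); p=p+R.apply([off[i][0],off[i][1],off[i][2]])
    return p,R
D=[([1.248,.6287,.038,1.5175,-.027,.996,-.02],[.165,-.6285,.2305],[-2.487,1.918,.002])]
E
cat > fit.py <<'E'
from kin import *
o=get_obs(); D.append((o["joints"],o["position"],o["orientation"]))
best=[]
for sg in itertools.product([1,-1],repeat=4):
    s=[sg[0],1,sg[1],1,sg[2],1,sg[3]]
    for o7 in (0,np.pi/2,np.pi,-np.pi/2):
        def f(L):
            r=[]
            for q,p,w in D:
                P,R=fk(q,s,L); r+=list((P-p)*3)+list((R.inv()*Ro.from_rotvec(w)).as_rotvec())
            return r
        z=least_squares(f,[.285,.42,.314,.3,o7,0,0,0]); best.append((z.cost,s,z.x))
best.sort(key=lambda b:b[0])
for b in best[:4]: print(b)
E
python3 fit.py
```

```text
(np.float64(1.1784659136471808e-06), [-1, 1, -1, 1, -1, 1, -1], array([-0.1205,  0.8446,  0.2232,  0.2338,  3.1418,  1.0788, -1.0326,
       -0.0815]))
(np.float64(1.1784659143732474e-06), [-1, 1, -1, 1, -1, 1, -1], array([ 1.0101,  0.1397,  0.6143,  0.5253, -3.1414, -1.6283,  1.491 ,
        0.1187]))
(np.float64(1.178465916067667e-06), [-1, 1, -1, 1, -1, 1, -1], array([-2.7701,  2.4963, -0.6933, -0.4495,  3.1418,  7.4225, -6.9464,
       -0.5508]))
(np.float64(0.008703510395471275), [-1, 1, -1, 1, -1, 1, 1], array([-1.9504,  1.9854, -0.4098, -0.2381,  3.0888,  5.4601, -5.117 ,
       -0.4056]))
```

```bash
cat > ik.py <<'E'
from kin import *
S=[-1,1,-1,1,-1,1,-1]
LO=np.array([-3.06,-.37,-1.25,.18,-1.1,.23,-2.94]); HI=np.array([3.06,2.12,1.32,2.47,4.24,1.98,2.94])
o=get_obs(); D.append((o["joints"],o["position"],o["orientation"]))
pri=np.array([.2848,.4208,.3143,.1674+.13,np.pi,0.0118,.0128,0])
def f(L):
    r=[]
    for q,p,w in D:
        P,R=fk(q,S,L); r+=list((P-p)*1000)+list((R.inv()*Ro.from_rotvec(w)).as_rotvec()*500)
    return r+list((L-pri)*30)
z=least_squares(f,pri); L=z.x
def solve(p,R,seed,m=.03):
    g=lambda q:np.r_[(fk(q,S,L)[0]-p)*100,(fk(q,S,L)[1].inv()*R).as_rotvec()*30,(q-seed)*.005]
    s=least_squares(g,np.clip(seed,LO+m+.01,HI-m-.01),bounds=(LO+m,HI-m)); P,Q=fk(s.x,S,L)
    return s.x,np.linalg.norm(P-p)*1000,np.degrees((Q.inv()*R).magnitude())
def gt(sg,tilt,turn=0): # tool tilted `tilt` deg outward about EY, then swung `turn` deg about the barrel axis
    t=np.radians(tilt); zz=np.sin(t)*EX-np.cos(t)*EZ; x=sg*EY
    return Ro.from_rotvec(-AX*np.radians(turn))*Ro.from_matrix(np.column_stack([x,np.cross(zz,x),zz]))
E
python3 - <<'E'
from ik import *
print(L, np.abs(f(L)[:12]).max())
cc=np.array([.5689,-.1706,.0863])+.003*AX
seeds=[o["joints"],np.array(D[0][0])]+[np.array([.8,.6,a,1.9,b,.6,c]) for a in(-.8,.8) for b in(-.8,1.2,3) for c in (-1.5,1.5)]
for sg in (1,-1):
  for tilt in (35,25,15):
    for turn in (-30,0,30):
      for y in (0,.06):
        R=gt(sg,tilt,turn); p=cc+y*EY+R.apply([0,0,.019])
        r=min((solve(p,R,s) for s in seeds),key=lambda r:r[1]+r[2]*3)
        print(sg,tilt,turn,y,np.round(r[0],2),"err %.1f mm %.1f deg"%r[1:])
E
```

```text
[ 0.3353  0.5596  0.3814  0.3503  3.1418 -0.0134 -0.0146 -0.0004] 0.7274107015120728
1 35 -30 0 [ 0.11  0.77  0.2   2.34  3.35  0.59 -1.29] err 0.0 mm 0.0 deg
1 35 -30 0.06 [-0.05  0.77  0.21  2.34  3.22  0.57 -1.31] err 0.0 mm 0.0 deg
1 35 0 0 [ 0.22  0.76  0.04  2.34  3.18  0.57 -1.62] err 0.0 mm 0.0 deg
1 35 0 0.06 [ 0.06  0.76  0.06  2.34  3.05  0.57 -1.63] err 0.0 mm 0.0 deg
1 35 30 0 [ 0.33  0.76 -0.12  2.34  3.02  0.57 -1.94] err 0.0 mm 0.0 deg
1 35 30 0.06 [ 0.16  0.76 -0.1   2.34  2.88  0.58 -1.96] err 0.0 mm 0.0 deg
1 25 -30 0 [ 0.75  0.9  -0.89  2.2   1.92  0.78  0.26] err 0.0 mm 0.0 deg
1 25 -30 0.06 [ 0.38  0.76 -0.49  2.2   1.99  0.54 -0.03] err 0.0 mm 0.0 deg
1 25 0 0 [ 0.63  0.78 -0.58  2.19  2.05  0.43 -0.39] err 0.0 mm 0.0 deg
1 25 0 0.06 [ 0.53  0.79 -0.63  2.19  1.97  0.51 -0.43] err 0.0 mm 0.0 deg
1 25 30 0 [ 0.82  0.85 -0.78  2.2   2.07  0.47 -0.81] err 0.0 mm 0.0 deg
1 25 30 0.06 [ 0.7   0.86 -0.81  2.21  2.04  0.55 -0.9 ] err 0.0 mm 0.0 deg
1 15 -30 0 [ 0.67  0.88 -0.86  2.07  1.55  0.82  0.55] err 0.0 mm 0.0 deg
1 15 -30 0.06 [ 0.56  0.89 -0.88  2.05  1.52  0
[... 956 characters left out ...]
] err 0.0 mm 0.0 deg
-1 25 0 0.06 [ 0.5   0.78 -0.58  2.19  1.99  0.48  2.69] err 0.0 mm 0.0 deg
-1 25 30 0 [ 0.8   0.84 -0.74  2.2   2.1   0.45  2.3 ] err 0.0 mm 0.0 deg
-1 25 30 0.06 [ 0.68  0.85 -0.77  2.21  2.06  0.53  2.21] err 0.0 mm 0.0 deg
-1 15 -30 0 [ 0.67  0.88 -0.86  2.07  1.55  0.82 -2.59] err 0.0 mm 0.0 deg
-1 15 -30 0.06 [ 0.56  0.89 -0.88  2.05  1.52  0.88 -2.67] err 0.0 mm 0.0 deg
-1 15 0 0 [ 0.82  0.9  -0.93  2.03  1.42  0.69 -2.85] err 0.0 mm 0.0 deg
-1 15 0 0.06 [ 0.38  0.73 -0.38  2.04  1.13  0.31 -2.77] err 0.0 mm 0.0 deg
-1 15 30 0 [ 0.77  0.8  -0.63  2.03  1.04  0.26 -2.91] err 2.6 mm 1.0 deg
-1 15 30 0.06 [ 0.79  0.88 -0.87  2.07  1.47  0.46  2.87] err 0.0 mm 0.0 deg
```

The model fits to under 1 mm. A coaxial grasp is comfortable with the wrist flipped (q5 near π, jaw sign +1), so I'll plan a path to it through a raised pose.

```bash
cat >> ik.py <<'E'
CC=np.array([.5689,-.1706,.0863])+.003*AX
QG=np.array([.22,.76,.04,2.34,3.18,.57,-1.62])
def rows(qs,n): # joint waypoints from the present one -> rows
    q0=np.array(get_obs()["joints"]); T=[fk(q0,S,L)]; J=[q0]
    for q,k in zip(qs,n):
        for i in range(1,k+1): J.append(J[-i]*0+ (q0+(q-q0)*i/k)); T.append(fk(J[-1],S,L))
        q0=q
    A=[]
    for (p0,R0),(p1,R1) in zip(T,T[1:]):
        A.append((np.degrees((R0.inv()*R1).as_rotvec()),R0.inv().apply(p1-p0)*100))
    for i,(w,d) in enumerate(A):
        print(i,np.round(w,1).tolist(),np.round(d,2).tolist(),"->",np.round(T[i+1][0],3),"q5,6 %.2f %.2f |w|%.1f |d|%.1f"%(J[i+1][4],J[i+1][5],np.linalg.norm(w),np.linalg.norm(d)))
E
python3 - <<'E'
from ik import *
R=gt(1,35)
for n,off in [("grasp",0*AX),("axis6",.06*AX),("axis8",.08*AX),("up8",.08*EZ),("up12",.12*EZ),("up8+3x",.08*EZ+.03*EX)]:
    r=solve(CC+R.apply([0,0,.019])+off,R,QG); print(n,np.round(r[0],3),r[1:])
    if n=="up12": qp=r[0]
M1=np.array([.6,.45,-.05,1.75,0.0,.85,-.2]); M2=np.array([.4,.45,0,1.9,1.6,.8,-.8])
print(fk(M1,S,L)[0],fk(M2,S,L)[0],qp)
rows([M1,M2,qp],[11,16,16])
E
```

```text
grasp [ 0.22   0.761  0.037  2.34   3.184  0.57  -1.618] (np.float64(2.9387115297831714e-08), np.float64(1.5659768400439807e-08))
axis6 [ 0.219  0.628  0.039  2.413  3.188  0.51  -1.619] (np.float64(1.2881546649255473e-06), np.float64(2.1975704082760719e-07))
axis8 [ 0.218  0.58   0.039  2.433  3.189  0.483 -1.619] (np.float64(1.8414569848206266e-06), np.float64(3.251577384533531e-07))
up8 [ 0.223  0.566  0.032  2.307  3.195  0.343 -1.625] (np.float64(3.068324627485404e-06), np.float64(9.255375391994819e-07))
up12 [ 0.063  0.489  0.254  2.281  3.638  0.26  -2.084] (np.float64(6.761789899640274e-05), np.float64(2.5338274112905318e-05))
up8+3x [ 0.227  0.587  0.027  2.23   3.196  0.287 -1.626] (np.float64(3.537749377285337e-06), np.float64(1.1762315486224468e-06))
[ 0.4815 -0.3301  0.2659] [ 0.5303 -0.5273  0.4052] [ 0.0633  0.4887  0.2542  2.2806  3.6384  0.26   -2.0842]
0 [0.8, -2.2, -5.3] [-0.72, -2.32, 0.07] -> [ 0.433 -0.273  0.196] q5,6 -1.00 0.29 |w|5.8 |d|2.4
1 [0.3, -2.0, -5.3] [-0.48, -1.96, 0.02] -> [ 0.45  -0.268  0.204] q5,6 -0.90 0.35 |w|5.7 |d|2.0
2 [-0.3, -1.8, -5.3] [-
[... 3220 characters left out ...]
 q5,6 2.75 0.50 |w|5.2 |d|3.5
36 [3.2, 3.1, -2.7] [1.97, -2.88, -0.54] -> [ 0.676 -0.307  0.318] q5,6 2.87 0.46 |w|5.2 |d|3.5
37 [3.5, 2.7, -2.7] [1.78, -3.05, -0.5] -> [ 0.669 -0.279  0.296] q5,6 3.00 0.43 |w|5.2 |d|3.6
38 [3.7, 2.3, -2.7] [1.58, -3.18, -0.47] -> [ 0.658 -0.252  0.275] q5,6 3.13 0.40 |w|5.2 |d|3.6
39 [3.9, 1.9, -2.8] [1.37, -3.28, -0.42] -> [ 0.643 -0.228  0.253] q5,6 3.26 0.36 |w|5.1 |d|3.6
40 [4.0, 1.5, -2.8] [1.15, -3.34, -0.38] -> [ 0.624 -0.207  0.232] q5,6 3.38 0.33 |w|5.1 |d|3.6
41 [4.0, 1.1, -2.8] [0.94, -3.36, -0.34] -> [ 0.602 -0.188  0.212] q5,6 3.51 0.29 |w|5.1 |d|3.5
42 [4.0, 0.7, -2.9] [0.72, -3.35, -0.29] -> [ 0.578 -0.173  0.193] q5,6 3.64 0.26 |w|5.0 |d|3.4
```

```bash
python3 -m crank '{"dr":[[0.8,-2.2,-5.3],[0.3,-2.0,-5.3],[-0.3,-1.8,-5.3],[-0.8,-1.6,-5.2],[-1.3,-1.4,-5.0],[-1.8,-1.1,-4.8],[-2.3,-0.9,-4.6],[-2.8,-0.7,-4.3]],"dp":[[-0.7,-2.3,0.1],[-0.5,-2.0,0],[-0.25,-1.6,0],[0,-1.2,-0.2],[0.2,-0.8,-0.3],[0.4,-0.4,-0.4],[0.6,-0.1,-0.5],[0.8,0.3,-0.7]],"hand":[1,1,1,1,1,1,1,1]}'
python3 -m crank '{"dr":[[-3.3,-0.4,-4.0],[-3.7,-0.2,-3.7],[-4.1,0.1,-3.3],[-4.3,0.6,-2.2],[-4.2,0.8,-2.3],[-4.1,1.0,-2.3],[-4.0,1.2,-2.4],[-3.9,1.4,-2.4]],"dp":[[1.0,0.7,-0.8],[1.2,1.0,-1.0],[1.4,1.4,-1.1],[0.1,2.1,0.2],[0.2,2.0,0.1],[0.35,1.9,0.1],[0.5,1.9,0],[0.6,1.8,0]],"hand":[1,1,1,1,1,1,1,1]}'
python3 - <<'E'
from ik import *
print(o["joints"]); M2=np.array([.4,.45,0,1.9,1.6,.8,-.8]); R=gt(1,35)
qp=solve(CC+R.apply([0,0,.019])+.08*AX,R,QG)[0]
rows([M2,qp],[11,18])
E
```

```text
time: 2.3
position: [0.4861, -0.28, 0.2403]
orientation: [-2.624, 1.326, -0.253]
wrist_force: [0.1, 0.4, -0.3]
width: 1.002
time: 2.97
position: [0.4336, -0.4142, 0.2745]
orientation: [2.664, -0.77, 0.062]
wrist_force: [-0.2, -0.5, -0.7]
width: 0.998
[ 0.2189  0.4752  0.4373  1.8155  0.2081  0.7405 -0.1091]
0 [-3.7, 0.1, -2.8] [0.25, 1.32, -0.1] -> [ 0.429 -0.425  0.28 ] q5,6 0.33 0.75 |w|4.6 |d|1.3
1 [-3.7, 0.6, -2.7] [0.52, 1.27, -0.18] -> [ 0.428 -0.437  0.288] q5,6 0.46 0.75 |w|4.6 |d|1.4
2 [-3.7, 1.0, -2.7] [0.78, 1.23, -0.27] -> [ 0.43  -0.448  0.296] q5,6 0.59 0.76 |w|4.7 |d|1.5
3 [-3.6, 1.5, -2.6] [1.04, 1.18, -0.36] -> [ 0.435 -0.46   0.307] q5,6 0.71 0.76 |w|4.7 |d|1.6
4 [-3.5, 1.9, -2.6] [1.3, 1.13, -0.45] -> [ 0.444 -0.47   0.318] q5,6 0.84 0.77 |w|4.8 |d|1.8
5 [-3.4, 2.4, -2.5] [1.55, 1.08, -0.54] -> [ 0.457 -0.478  0.331] q5,6 0.97 0.77 |w|4.9 |d|2.0
6 [-3.3, 2.8, -2.3] [1.79, 1.03, -0.63] -> [ 0.472 -0.485  0.345] q5,6 1.09 0.78 |w|5.0 |d|2.2
7 [-3.2, 3.2, -2.2] [2.03, 0.98, -0.72] -> [ 0.49  -0.49   0.359] q5,6 1.22 0.78 |w|5.1 |d|2.4
8 [-3.1, 3.6, -2.1] [2.26, 0.93, 
[... 1276 characters left out ...]
 q5,6 2.67 0.53 |w|4.4 |d|2.9
22 [2.4, 2.8, -2.5] [1.38, -2.64, -0.46] -> [ 0.626 -0.293  0.246] q5,6 2.77 0.50 |w|4.5 |d|3.0
23 [2.6, 2.7, -2.5] [1.37, -2.75, -0.46] -> [ 0.617 -0.27   0.227] q5,6 2.86 0.48 |w|4.5 |d|3.1
24 [2.7, 2.6, -2.5] [1.36, -2.84, -0.46] -> [ 0.606 -0.247  0.208] q5,6 2.96 0.45 |w|4.5 |d|3.2
25 [2.9, 2.5, -2.5] [1.34, -2.92, -0.45] -> [ 0.591 -0.225  0.19 ] q5,6 3.06 0.43 |w|4.5 |d|3.2
26 [3.0, 2.4, -2.4] [1.32, -2.98, -0.43] -> [ 0.574 -0.203  0.172] q5,6 3.15 0.40 |w|4.6 |d|3.3
27 [3.1, 2.3, -2.4] [1.3, -3.03, -0.41] -> [ 0.555 -0.182  0.155] q5,6 3.25 0.38 |w|4.6 |d|3.3
28 [3.2, 2.2, -2.4] [1.28, -3.07, -0.39] -> [ 0.533 -0.162  0.139] q5,6 3.35 0.35 |w|4.5 |d|3.3
```

```bash
python3 -m crank '{"dr":[[-3.7,0.1,-2.8],[-3.7,0.6,-2.7],[-3.7,1.0,-2.7],[-3.6,1.5,-2.6],[-3.5,1.9,-2.6],[-3.4,2.4,-2.5],[-3.3,2.8,-2.3],[-3.2,3.2,-2.2]],"dp":[[0.25,1.3,-0.1],[0.5,1.3,-0.2],[0.8,1.2,-0.3],[1.0,1.2,-0.4],[1.3,1.1,-0.4],[1.5,1.1,-0.5],[1.8,1.0,-0.6],[2.0,1.0,-0.7]],"hand":[1,1,1,1,1,1,1,1]}'
python3 - <<'E'
from ik import *
print(o["joints"]); M2=np.array([.4,.45,0,1.9,1.6,.8,-.8]); R=gt(1,35)
qp=solve(CC+R.apply([0,0,.019])+.08*AX,R,QG)[0]; print(qp)
for sd in (o["joints"],[0,.6,.5,2.3,2.5,.5,-1],[0,.6,1,2.3,2,.5,-1],[.5,.6,1,2.2,4,.5,-2]):
  r=solve(CC+R.apply([0,0,.019])+.08*AX,R,np.array(sd)); print(np.round(r[0],2),r[1:])
rows([qp],[20])
E
```

```text
time: 3.63
position: [0.49, -0.4897, 0.3583]
orientation: [2.248, -0.168, 0.085]
wrist_force: [0.2, -1.4, 0.4]
width: 0.998
[-0.1296  0.5752  0.7732  1.8557  0.8047  0.5367 -0.3252]
[ 0.3398  0.5498 -0.0035  2.3567  3.283   0.3771 -1.6247]
[ 0.82  0.66 -0.66  2.38  2.52  0.51 -0.76] (np.float64(2.423933853895429e-05), np.float64(1.1885325011971015e-05))
[ 0.51  0.56 -0.22  2.37  3.01  0.39 -1.32] (np.float64(9.99043600134081e-06), np.float64(5.449693144289553e-06))
[ 0.52  0.57 -0.24  2.37  2.98  0.39 -1.28] (np.float64(1.4610915758690357e-05), np.float64(8.206410752069614e-06))
[-0.05  0.59  0.48  2.34  3.82  0.47 -2.25] (np.float64(4.810172582236862e-06), np.float64(1.0082404241299724e-06))
0 [-1.4, 0.7, -3.3] [-0.05, -0.22, 0.58] -> [ 0.49  -0.493  0.353] q5,6 0.93 0.53 |w|3.7 |d|0.6
1 [-1.2, 1.0, -3.3] [0.17, -0.41, 0.48] -> [ 0.492 -0.494  0.347] q5,6 1.05 0.52 |w|3.7 |d|0.7
2 [-1.0, 1.4, -3.4] [0.37, -0.59, 0.38] -> [ 0.496 -0.494  0.34 ] q5,6 1.18 0.51 |w|3.8 |d|0.8
3 [-0.7, 1.7, -3.3] [0.58, -0.76, 0.28] -> [ 0.502 -0.491  0.332] q5,6 1.30 0.50 |w|3.8 |d|1.0
4 [-0.5, 2.0, -3.
[... 803 characters left out ...]
] q5,6 2.42 0.43 |w|4.7 |d|2.8
13 [1.2, 3.7, -2.8] [2.11, -1.96, -0.51] -> [ 0.57  -0.339  0.208] q5,6 2.54 0.42 |w|4.8 |d|2.9
14 [1.3, 3.8, -2.7] [2.21, -2.02, -0.55] -> [ 0.57  -0.312  0.194] q5,6 2.66 0.42 |w|4.9 |d|3.0
15 [1.5, 3.9, -2.7] [2.3, -2.07, -0.58] -> [ 0.568 -0.283  0.181] q5,6 2.79 0.41 |w|4.9 |d|3.1
16 [1.6, 3.9, -2.6] [2.37, -2.12, -0.61] -> [ 0.563 -0.254  0.169] q5,6 2.91 0.40 |w|5.0 |d|3.2
17 [1.7, 4.0, -2.6] [2.44, -2.16, -0.63] -> [ 0.556 -0.223  0.158] q5,6 3.04 0.39 |w|5.0 |d|3.3
18 [1.7, 4.0, -2.6] [2.5, -2.19, -0.64] -> [ 0.546 -0.192  0.148] q5,6 3.16 0.39 |w|5.1 |d|3.4
19 [1.8, 4.0, -2.6] [2.55, -2.21, -0.64] -> [ 0.533 -0.162  0.139] q5,6 3.28 0.38 |w|5.1 |d|3.4
```

```bash
cat > sim.py <<'E'
from ik import *
def step(q,w,d): # one row under minimum-change IK
    p0,R0=fk(q,S,L); p1=p0+R0.apply(np.array(d)/100); R1=R0*Ro.from_rotvec(np.radians(w))
    q=np.array(q)
    for _ in range(6):
        P,R=fk(q,S,L); e=np.r_[p1-P,(R1*R.inv()).as_rotvec()]
        J=np.zeros((6,7))
        for i in range(7):
            dq=q.copy(); dq[i]+=1e-5; Pi,Ri=fk(dq,S,L); J[:,i]=np.r_[Pi-P,(Ri*R.inv()).as_rotvec()]/1e-5
        act=np.ones(7,bool)
        for _ in range(3):
            dq=np.zeros(7); dq[act]=np.linalg.pinv(J[:,act],rcond=1e-3)@e; bad=((q+dq>HI)|(q+dq<LO))&act
            if not bad.any(): break
            act&=~bad
        q=np.clip(q+dq,LO,HI)
    return q,np.linalg.norm(e)
def run(q,W,D):
    for w,d in zip(W,D): q,e=step(q,w,d)
    return q,e
E
python3 - <<'E'
from sim import *
W=[[-3.7,0.1,-2.8],[-3.7,0.6,-2.7],[-3.7,1.0,-2.7],[-3.6,1.5,-2.6],[-3.5,1.9,-2.6],[-3.4,2.4,-2.5],[-3.3,2.8,-2.3],[-3.2,3.2,-2.2]]
d=[[0.25,1.3,-0.1],[0.5,1.3,-0.2],[0.8,1.2,-0.3],[1.0,1.2,-0.4],[1.3,1.1,-0.4],[1.5,1.1,-0.5],[1.8,1.0,-0.6],[2.0,1.0,-0.7]]
print("sim",run([.2189,.4752,.4373,1.8155,.2081,.7405,-.1091],W,d)); print("real",o["joints"])
# remaining path: screw to the pre-grasp in n rows, from here
R=gt(1,35); p=CC+R.apply([0,0,.019])+.08*AX; q=np.array(o["joints"])
n=24; P0,R0=fk(q,S,L); w=(R0.inv()*R).as_rotvec()/n; print(np.degrees(w)*n)
SS=sum(Ro.from_rotvec(w*k).as_matrix() for k in range(n)); dp=np.linalg.solve(SS,R0.inv().apply(p-P0))*100
print("screw",np.degrees(w),dp)
for i in range(n):
    q,e=step(q,np.degrees(w),dp)
    if i%3==2: print(i,np.round(q,2),fk(q,S,L)[0],e)
for turn in (-30,30):
    print(turn)
E
```

```text
sim (array([-0.1263,  0.5814,  0.7786,  1.8573,  0.8034,  0.5271, -0.3233]), np.float64(4.0067230741196543e-16))
real [-0.1296  0.5752  0.7732  1.8557  0.8047  0.5367 -0.3252]
[ 17.7094  51.3097 -63.7828]
screw [ 0.7379  2.1379 -2.6576] [ 0.9894 -1.4867 -0.1172]
2 [-0.16  0.59  0.76  1.91  0.88  0.4  -0.31] [ 0.524  -0.4595  0.3296] 3.0961807289137824e-16
5 [-0.22  0.61  0.79  1.98  0.98  0.25 -0.32] [ 0.551  -0.4235  0.3005] 5.144617795399536e-16
8 [-0.08  0.54  0.55  2.05  1.52  0.27 -0.69] [ 0.5702 -0.3826  0.2715] 1.5899003276961253e-16
11 [ 0.02  0.52  0.4   2.11  1.95  0.26 -0.97] [ 0.5808 -0.3385  0.2429] 6.32620140719269e-16
14 [ 0.17  0.51  0.18  2.18  2.27  0.3  -1.12] [ 0.5823 -0.2928  0.215 ] 4.736779903279368e-16
17 [ 0.32  0.51 -0.01  2.24  2.52  0.34 -1.2 ] [ 0.5748 -0.247   0.1881] 2.7476618026966064e-16
20 [ 0.44  0.54 -0.16  2.31  2.74  0.37 -1.23] [ 0.5583 -0.2028  0.1626] 6.49296592341563e-16
23 [ 0.56  0.57 -0.28  2.37  2.93  0.4  -1.23] [ 0.5333 -0.1618  0.1387] 1.902826396560654e-16
-30
30
```

```bash
for i in 1 2; do python3 -m crank '{"dr":[[0.74,2.14,-2.66],[0.74,2.14,-2.66],[0.74,2.14,-2.66],[0.74,2.14,-2.66],[0.74,2.14,-2.66],[0.74,2.14,-2.66],[0.74,2.14,-2.66],[0.74,2.14,-2.66]],"dp":[[0.99,-1.49,-0.12],[0.99,-1.49,-0.12],[0.99,-1.49,-0.12],[0.99,-1.49,-0.12],[0.99,-1.49,-0.12],[0.99,-1.49,-0.12],[0.99,-1.49,-0.12],[0.99,-1.49,-0.12]],"hand":[1,1,1,1,1,1,1,1]}'; done
python3 - <<'E'
from sim import *
print(o["joints"]); R=gt(1,35); p=CC+R.apply([0,0,.019])
print(CC,p); plan(p+.08*AX,R,8)
# and follow-ups: in 8 cm along z, 60 mm along rail, turns
q=np.array(o["joints"])
n=8; P0,R0=fk(q,S,L); w=(R0.inv()*R).as_rotvec()/n
SS=sum(Ro.from_rotvec(w*k).as_matrix() for k in range(n)); dp=np.linalg.solve(SS,R0.inv().apply(p+.08*AX-P0))*100
for i in range(n): q,e=step(q,np.degrees(w),dp)
for i in range(8): q,e=step(q,[0,0,0],[0,0,1])
print("grasp",np.round(q,2),e)
for t in (6,-6):
    a=q
    for i in range(5): a,e=step(a,[0,0,t],[0,0,0])
    print(t,np.round(a,2),e)
    for i in range(6): a,e=step(a,[0,0,0],100*fk(a,S,L)[1].inv().apply(.01*EY))
    print(" moved",np.round(a,2),e)
    for i in range(5): a,e=step(a,[0,0,-t],[0,0,0])
    print(" back",np.round(a,2),e)
E
```

```text
time: 4.3
position: [0.565, -0.3949, 0.28]
orientation: [2.302, 0.423, 0.232]
wrist_force: [-0.3, -0.3, -0.0]
width: 1.003
time: 4.97
position: [0.5807, -0.2755, 0.2058]
orientation: [2.241, 1.021, 0.377]
wrist_force: [-0.7, -0.4, -1.3]
width: 1.0
[ 0.1522  0.5217  0.1094  2.2257  2.3205  0.3604 -1.1817]
[ 0.5672 -0.1702  0.0888] [ 0.5778 -0.1728  0.0732]
8 rows dr [ 0.73  2.11 -2.66] dp cm [ 0.97 -1.48 -0.11]
grasp [ 0.42  0.77 -0.26  2.33  2.86  0.58 -1.24] 4.3643381113279665e-16
6 [ 0.52  0.8  -0.42  2.33  2.7   0.62 -1.57] 7.290793267202664e-16
 moved [ 0.37  0.8  -0.42  2.33  2.57  0.66 -1.59] 7.555432717696429e-16
 back [ 0.27  0.77 -0.26  2.33  2.72  0.61 -1.25] 3.056265732929336e-16
-6 [ 0.31  0.76 -0.1   2.34  3.03  0.57 -0.92] 3.115555635791418e-16
 moved [ 0.15  0.76 -0.08  2.34  2.89  0.58 -0.93] 2.7928509224031823e-16
 back [ 0.26  0.77 -0.24  2.33  2.73  0.61 -1.26] 5.23691153334427e-16
```

```bash
python3 -m crank '{"dr":[[0.73,2.11,-2.66],[0.73,2.11,-2.66],[0.73,2.11,-2.66],[0.73,2.11,-2.66],[0.73,2.11,-2.66],[0.73,2.11,-2.66],[0.73,2.11,-2.66],[0.73,2.11,-2.66]],"dp":[[0.97,-1.48,-0.11],[0.97,-1.48,-0.11],[0.97,-1.48,-0.11],[0.97,-1.48,-0.11],[0.97,-1.48,-0.11],[0.97,-1.48,-0.11],[0.97,-1.48,-0.11],[0.97,-1.48,-0.11]],"hand":[1,1,1,1,1,1,1,1]}'
python3 -m crank '{"dr":[[0,0,0],[0,0,0],[0,0,0],[0,0,0]],"dp":[[0,0,1],[0,0,1],[0,0,1],[0,0,0]],"hand":[1,1,1,1]}'
python3 - <<'E'
from sim import *
R=gt(1,35); p=CC+R.apply([0,0,.019]); plan(p+.05*AX,R,1)
c=capture("top"); s=capture("side")
a=cv2.resize(c["color"][150:270,310:450],None,fx=4,fy=4,interpolation=cv2.INTER_CUBIC)
b=cv2.resize(s["color"][215:335,235:345],None,fx=4,fy=4,interpolation=cv2.INTER_CUBIC)[:480]
im=np.hstack([a,b])[:,:,::-1]; print(im.shape); im=cv2.convertScaleAbs(im,alpha=1.4)
cv2.imwrite("pics/pre.png",cv2.resize(im,(780,int(im.shape[0]*780/im.shape[1]))))
E
```

```text
time: 5.63
position: [0.5329, -0.1617, 0.1387]
orientation: [2.06, 1.61, 0.507]
wrist_force: [-0.1, -1.7, -0.5]
width: 0.995
time: 5.97
position: [0.5517, -0.1673, 0.113]
orientation: [2.062, 1.605, 0.505]
wrist_force: [-0.0, -0.4, 1.1]
width: 1.0
1 rows dr [ 0.01  0.2  -0.21] dp cm [ 0.1  -0.1  -0.21]
(480, 1000, 3)
```

View pics/pre.png

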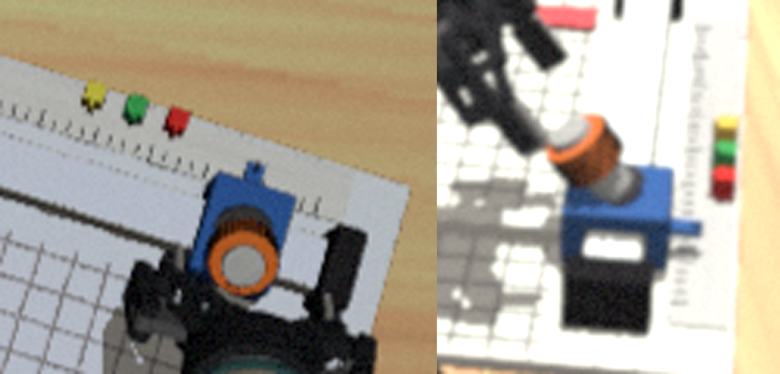

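Fingers straddle the collar (top view: collar at (243,262), fingers at about (150,285) and (335,295)). Next I advance 4.9 cm and close at 20 N.

```bash
python3 -m crank '{"dr":[[0,0.2,-0.2],[0,0,0],[0,0,0],[0,0,0],[0,0,0],[0,0,0]],"dp":[[0.1,-0.1,0.8],[0,0,1],[0,0,1],[0,0,1],[0,0,1],[0,0,0]],"hand":[1,1,1,1,1,1]}' 20
python3 -m crank '{"dr":[[0,0,0],[0,0,0],[0,0,0],[0,0,0],[0,0,0],[0,0,0],[0,0,0],[0,0,0]],"dp":[[0,0,0],[0,0,0],[0,0,0],[0,0,0],[0,0,0],[0,0,0],[0,0,0],[0,0,0]],"hand":[0,0,0,0,0,0,0,0]}' 20
python3 - <<'E'
from sim import *
print({k:np.round(o[k],3) for k in("wrist_force","moment","width")},"force board",np.array([EX,EY,EZ])@o["wrist_force"])
R=gt(1,35); plan(CC+R.apply([0,0,.019]),R,1); print("EY in tool axes",Ro.from_rotvec(o["orientation"]).inv().apply(EY))
E
```

```text
time: 6.57
position: [0.5767, -0.1723, 0.0725]
orientation: [2.06, 1.612, 0.507]
wrist_force: [0.2, -0.4, -0.4]
width: 0.999
time: 7.23
position: [0.5757, -0.1712, 0.0747]
orientation: [2.058, 1.614, 0.509]
wrist_force: [-2.9, 3.1, 6.9]
width: 0.507
{'wrist_force': array([-2.86 ,  3.11 ,  6.924]), 'moment': array([0.549, 0.438, 0.328]), 'width': np.float64(0.507)} force board [-3.5251  2.3285  6.9237]
1 rows dr [-0.03 -0.11  0.1 ] dp cm [-0.1   0.11  0.27]
EY in tool axes [1.     0.0018 0.0019]
```

Collar gripped (43 mm). Next is a gentle test pull along the rail (+tool x) in small steps.

```bash
for i in 1 2 3 ; do python3 -m crank '{"dr":[[0,0,0],[0,0,0]],"dp":[[0.2,0,0],[0,0,0]],"hand":[0,0]}' | grep -E "pos|force"; done
```

```text
position: [0.5757, -0.1712, 0.0747]
wrist_force: [-4.8, -0.2, 6.5]
position: [0.576, -0.1699, 0.0747]
wrist_force: [-5.2, -1.4, 6.6]
position: [0.5765, -0.1682, 0.0747]
wrist_force: [-4.6, -0.8, 6.4]
```

```bash
for i in 1 2 3 ; do python3 -m crank '{"dr":[[0,0,0],[0,0,0]],"dp":[[0.2,0,0],[0,0,0]],"hand":[0,0]}' | grep -E "pos|force"; done
```

```text
position: [0.577, -0.1663, 0.0748]
wrist_force: [-4.4, -0.6, 7.1]
position: [0.5775, -0.1643, 0.0748]
wrist_force: [-4.9, -2.0, 6.4]
position: [0.5779, -0.1624, 0.0747]
wrist_force: [-5.3, -1.3, 5.6]
```

It moves freely (9 mm at about 4 N), so the stop is unlocked. I pull on to just short of the tag, then look.

```bash
python3 -m crank '{"dr":[[0,0,0],[0,0,0],[0,0,0],[0,0,0],[0,0,0],[0,0,0],[0,0,0],[0,0,0]],"dp":[[0.6,0,0],[0.8,0,0],[0.8,0,0],[0.8,0,0],[0.8,0,0],[0.8,0,0],[0.3,0,0],[0,0,0]],"hand":[0,0,0,0,0,0,0,0]}'
python3 - <<'E'
from sim import *
print("travel mm",1000*EY@(o["position"]-np.array([.5757,-.1712,.0747])),"tool x in board",np.array([EX,EY,EZ])@Ro.from_rotvec(o["orientation"]).apply([1,0,0]),"F",np.array([EX,EY,EZ])@o["wrist_force"])
c=capture("top"); s=capture("side")
for m,uv in ((c,[390,203.3]),(s,[317.5,287.5])): pass
a=cv2.resize(c["color"][165:225,340:410],None,fx=7,fy=7,interpolation=cv2.INTER_CUBIC)[:420]
b=cv2.resize(s["color"][245:305,295:340],None,fx=7,fy=7,interpolation=cv2.INTER_CUBIC)
im=np.hstack([a,b])[:,:,::-1]; print(im.shape)
cv2.imwrite("pics/near.png",np.hstack([cv2.convertScaleAbs(im[:,:490],alpha=1.6),im[:,490:]]))
E
```

```text
time: 8.9
position: [0.5901, -0.1142, 0.0747]
orientation: [2.06, 1.609, 0.506]
wrist_force: [-3.2, -1.4, 5.9]
width: 0.509
travel mm 58.826771766803844 tool x in board [ 0.0016  1.     -0.0015] F [-2.8103 -2.1305  5.8759]
(420, 805, 3)
```

View pics/near.png

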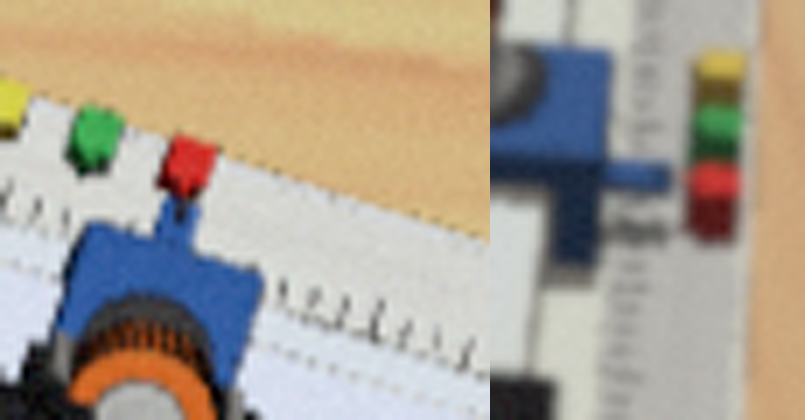

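Pointer (180,207) sits almost exactly at the red nose (180,196). Tool travel is 58.8 mm of 60, so I go 1.5 mm further and then turn the collar about 32°.

```bash
python3 -m crank '{"dr":[[0,0,0],[0,0,0],[0,0,0]],"dp":[[0.15,0,0],[0,0,0],[0,0,0]],"hand":[0,0,0]}' 30
python3 -c "
from h import *
o=get_obs();print('travel',1000*EY@(o['position']-np.array([.5757,-.1712,.0747])))"
python3 -m crank '{"dr":[[0,0,-6.4],[0,0,-6.4],[0,0,-6.4],[0,0,-6.4],[0,0,-6.4],[0,0,0],[0,0,0],[0,0,0]],"dp":[[0,0,0],[0,0,0],[0,0,0],[0,0,0],[0,0,0],[0,0,0],[0,0,0],[0,0,0]],"hand":[0,0,0,0,0,0,0,0]}'
python3 - <<'E'
from h import *
o=get_obs(); R=Ro.from_rotvec(o["orientation"])
print('travel',1000*EY@(o['position']-np.array([.5757,-.1712,.0747])),"turn",np.degrees((goal(1).inv()*R).as_rotvec()),"F",np.array([EX,EY,EZ])@o["wrist_force"],"M",R.inv().apply(o["moment"]),"EY in tool",R.inv().apply(EY))
E
```

```text
time: 9.25
position: [0.5903, -0.1135, 0.0748]
orientation: [2.06, 1.608, 0.505]
wrist_force: [-4.6, -1.7, 5.4]
width: 0.503
travel 59.52265452478785
time: 9.92
position: [0.5904, -0.1136, 0.0749]
orientation: [1.505, 2.068, 0.3]
wrist_force: [-4.7, -1.3, 6.0]
width: 0.509
travel 59.40283142682122 turn [  0.0263  -0.1783 -31.9186] F [-4.2349 -2.4176  6.0265] M [ 0.6928 -0.1371  0.0956] EY in tool [ 0.8488  0.5287 -0.0031]
```

Turned 31.9°. Next test: ease back gently toward home to see whether the bolt holds.

```bash
for i in 1 2 3; do python3 -m crank '{"dr":[[0,0,0],[0,0,0]],"dp":[[-0.17,-0.11,0],[0,0,0]],"hand":[0,0]}' >/dev/null; python3 -c "
from h import *
o=get_obs();print('travel',1000*EY@(o['position']-np.array([.5757,-.1712,.0747])),'F',np.array([EX,EY,EZ])@o['wrist_force'])"; done
```

```text
travel 57.29429633622081 F [-3.1988 -2.2262  5.5842]
travel 56.46652957251671 F [-3.4079 -1.2376  6.143 ]
travel 56.178165049956455 F [-2.9732  2.1751  6.4115]
```

It stalls at about 56–57 mm and the force reverses, so the bolt holds with its play. I open, back off along the barrel, and look.

```bash
python3 -m crank '{"dr":[[0,0,0],[0,0,0],[0,0,0],[0,0,0],[0,0,0],[0,0,0],[0,0,0]],"dp":[[0.17,0.11,0],[0,0,0],[0,0,0],[0,0,0],[0,0,0],[0,0,0],[0,0,0]],"hand":[0,1,1,1,1,1,1]}'
python3 -m crank '{"dr":[[0,0,0],[0,0,0],[0,0,0],[0,0,0],[0,0,0],[0,0,0],[0,0,0],[0,0,0]],"dp":[[0,0,-0.6],[0,0,-1],[0,0,-1],[0,0,-1],[0,0,-1],[0,0,-1],[0,0,-1],[0,0,0]],"hand":[1,1,1,1,1,1,1,1]}'
python3 - <<'E'
from h import *
c=capture("top"); s=capture("side")
a=cv2.resize(c["color"][165:225,340:410],None,fx=7,fy=7,interpolation=cv2.INTER_CUBIC)
b=cv2.resize(s["color"][245:305,295:340],None,fx=7,fy=7,interpolation=cv2.INTER_CUBIC)
cv2.imwrite("pics/end.png",np.hstack([cv2.convertScaleAbs(a,alpha=1.6),b])[:,:,::-1])
E
```

```text
time: 11.0
position: [0.5898, -0.1154, 0.0742]
orientation: [1.503, 2.072, 0.303]
wrist_force: [0.4, -0.6, -0.3]
width: 0.999
time: 11.67
position: [0.5522, -0.106, 0.1302]
orientation: [1.502, 2.071, 0.303]
wrist_force: [-0.3, 0.5, 0.3]
width: 0.999
```

View pics/end.png

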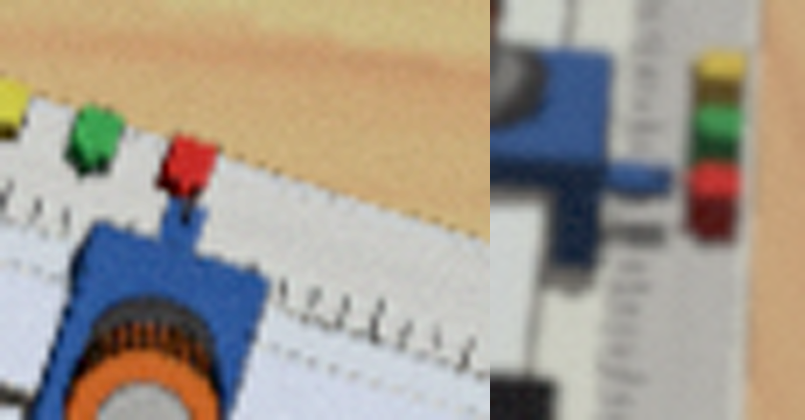

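The stop stays put with the gripper clear: pointer at top-crop (186,211), red nose (180,197). A numeric check follows, including that the strip, jar and bottle are unmoved.

```bash
python3 - <<'E'
from h import *
c=capture("top"); s=capture("side"); print("t",get_obs()["time"],get_obs()["wrist_force"])
f=lambda m,a:1000*EY@onz(m,a,.033)
T=lambda x,y:(340+x/7,165+y/7)
print("top: travel",f(c,T(186,211))-f(c,(320+432/6,165+230/6)),"to red",f(c,T(186,211))-f(c,T(180,197)))
Sd=lambda x,y:(295+(x-490)/7,245+y/7)
print("side: travel",f(s,Sd(667,182))-f(s,(250+484/7,240+338/7)))
# stop shift, near -> end, from the pictures themselves
a,b=[cv2.cvtColor(cv2.imread(f"pics/{n}.png"),cv2.COLOR_BGR2HSV) for n in("near","end")]
for nm,sl,org in(("top",(slice(190,260),slice(130,230)),T),("side",(slice(150,200),slice(612,690)),Sd)):
    P=[]
    for h in(a,b):
        m=cv2.inRange(h[sl],(100,90,60),(130,255,255)); M=cv2.moments(m,True); P.append((M["m10"]/M["m00"]+sl[1].start,M["m01"]/M["m00"]+sl[0].start))
    cam=c if nm=="top" else s; print(nm,P,"shift mm",f(cam,org(*P[1]))-f(cam,org(*P[0])))
t0=cv2.imread("pics/top0.png"); t1=cv2.resize(c["color"][:,:,::-1],(800,600),interpolation=cv2.INTER_CUBIC)
for n,(x,y,w,h) in dict(strip=(325,285,60,115),jar=(620,395,75,70),bottle=(250,215,60,75)).items():
    print(n,cv2.absdiff(t0,t1)[y:y+h,x:x+w].mean().round(1),cv2.phaseCorrelate(*[cv2.cvtColor(i[y:y+h,x:x+w],cv2.COLOR_BGR2GRAY).astype(float) for i in(t0,t1)])[0])
E
```

```text
t 11.8667 [ 0.2713 -0.1905 -0.7598]
top: travel 56.584809071942885 to red -2.975083783598251
side: travel 56.514236009518896
top [(167.93915248098514, 235.43752263672582), (170.75404530744336, 235.9920891765552)] shift mm -0.8654195291001088
side [(638.1223662884927, 175.8776337115073), (637.4187969924812, 179.0548872180451)] shift mm -1.57283313603385
strip 8.3 (0.01763778133428673, 0.005606747988082361)
jar 6.4 (0.5650739956276638, -0.049324662628173144)
bottle 7.0 (-0.04107475438737396, 0.5042680212695316)
```

```bash
python3 -c "
from cell import *
print(job_done(), get_obs()['time'])"
```

```text
the job is handed in; nothing more can be done
the job is handed in; nothing more can be done
```

The blue stop is locked at the red tag, and I handed the job in at about 12 s of the 38 s allowed. The hand-in reported no verdict.

**What I did:** I gripped the orange collar coaxially, with the wrist flipped because the first approach ran into joint limits. A gentle test pull moved the stop at about 4 N, so it was already free. I slid it 59.5 mm by tool travel, turned the collar 32° to lock it, then let go and backed off.

**Last checks:**
- **Lock:** Easing the stop back toward home, it stalled after about 3 mm and the force reversed, so the bolt holds. With the gripper open and clear, the stop stayed there and the wrist force was under 1 N.
- **Position:** The pointer stands about 3 mm short of the red tag, inside the 5 mm limit. The top and side cameras put its travel at 56.6 and 56.5 mm of the nominal 60. That would be 3.5 mm short, still inside the limit.
- **Other objects:** The strip did not shift in the top picture. The jar and the bottle shifted by about half a pixel or less, well under the 20 mm limit.

**Disagreement:** I compared the stop before the last 1.5 mm pull with its final position. The two cameras gave shifts of −0.9 and −1.6 mm, less than the roughly −2.2 mm expected. That would put the pointer slightly closer to the tag than the figures above.

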